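Snap the dust cover onto the worm drive

TASK

The freshly greased worm drive has its round dust cover laid loosely on its three spring clips. With the fingertips, press the cover's rim down beside each of the three clips in turn (ribbed marks show where), until every section has clicked and the cover is fully home on the case all round. Do not press on the clear window, do not lift the cover off, and leave the other things on the bench where they are.

Things in the scene. Friction and masses are not known exactly. Their poses are not given: they have to be found in the camera images.
- drive_case: Round worm-drive case, grey painted metal, fixed to the bench; flange 148 mm across, upright wall 124 mm across, 28 mm high. Three rigid seats inside it, 50 mm from the centre and 34 mm above the bench, carry the closed cover. A 36 mm high gear motor lies beside it, along the case's own +y axis, out to 165 mm. Origin: centre of the underside, on the bench; z up.
- cover: Round stiff grey plastic dust cover, 130 mm across, rim 4 mm thick, 90 g, loose; lies with its three snap beads on the heads of the clips, about 9 mm too high. Closed, it lies level on the three seats in the case and its 6 mm deep skirt overlaps the wall. Origin: centre of the underside of its rim; z up.
- window: Clear inspection window in the middle of the cover, 54 mm across, its face 1.4 mm below the rim's top face, the brass worm wheel visible beneath; not to be pressed. Origin: as the cover's.
- clip_0: Steel spring clip outside the wall at the case's own -x side, 18 mm wide, head 27 mm above the bench. It swings out by itself as the cover's bead is pressed past it (about 8 to 12 N straight down on the mark beside it), clicks half way, then draws this section down and keeps it. Origin: its foot, 67 mm from the case's centre, 6 mm up.
- clip_1: Steel spring clip outside the wall at +60 degrees (anticlockwise from above) from the case's own +x axis, 18 mm wide, head 27 mm above the bench. It swings out by itself as the cover's bead is pressed past it (about 8 to 12 N straight down on the mark beside it), clicks half way, then draws this section down and keeps it. Origin: its foot, 67 mm from the case's centre, 6 mm up.
- clip_2: Steel spring clip outside the wall at -60 degrees from the case's own +x axis, 18 mm wide, head 27 mm above the bench. It swings out by itself as the cover's bead is pressed past it (about 8 to 12 N straight down on the mark beside it), clicks half way, then draws this section down and keeps it. Origin: its foot, 67 mm from the case's centre, 6 mm up.
- press_0 (a point): Middle of the top of the ribbed press mark on the cover's rim beside clip 0, 54 mm from the cover's centre; the mark is 24 mm along the rim and 14 mm across it. 39.6 mm above the bench when closed, about 49 mm at the start. Moves with the cover.
- press_1 (a point): Middle of the top of the ribbed press mark on the cover's rim beside clip 1, 54 mm from the cover's centre; the mark is 24 mm along the rim and 14 mm across it. 39.6 mm above the bench when closed, about 49 mm at the start. Moves with the cover.
- press_2 (a point): Middle of the top of the ribbed press mark on the cover's rim beside clip 2, 54 mm from the cover's centre; the mark is 24 mm along the rim and 14 mm across it. 39.6 mm above the bench when closed, about 49 mm at the start. Moves with the cover.
- rim_0 (a point): Underside of the cover's rim at clip 0, 62 mm from the cover's centre: 34 mm above the bench when this section is home, about 43 mm at the start. Moves with the cover.
- rim_1 (a point): Underside of the cover's rim at clip 1, 62 mm from the cover's centre: 34 mm above the bench when this section is home, about 43 mm at the start. Moves with the cover.
- rim_2 (a point): Underside of the cover's rim at clip 2, 62 mm from the cover's centre: 34 mm above the bench when this section is home, about 43 mm at the start. Moves with the cover.
- grease_tin: Closed round grease tin, 57 mm across, 24 mm high, loose; bystander. Origin: centre of its underside.
- brush: Cleaning brush lying on its bristles, 107 mm long, 26 mm high, loose; bystander. Origin: centre of its underside.
- spare_gear: Small white nylon gear, 28 mm across, 11 mm high, loose; bystander. Origin: centre of its underside.
- ball_bearing: Steel ball bearing, 22 mm across, 7 mm high, loose; bystander. Origin: centre of its underside.
- oil_bottle: Upright oil bottle with a thin spout, 41 mm across, 118 mm high, loose; bystander. Origin: centre of its underside.
- eye_loupe: Black eye loupe standing on its cup, 41 mm across, 40 mm high, loose; bystander. Origin: centre of its underside.
- driver_precision: Slim steel precision screwdriver, 83 mm long, loose; bystander. Origin: centre of its underside.

How it is judged:
By the outcome, as a careful person would: the job done as asked, in the order asked, and still so for the second after the job is handed in, with the robot touching nothing.
It also fails if it takes over 58 s, if anything falls off the work surface, if the arm or the gripper's body presses on something with over 40 N, if the wrist force passes 120 N, or if a joint passes its speed limit or range.

ROBOT

A 6-joint arm with a two-finger parallel gripper is mounted at the origin on a cart in front of the work surface, level with it; the furniture and walls round the work are solid. World frame = base frame: x ahead of the robot, y to its left, z up, the work surface at z = 0. Lengths are in m, angles in rad, forces in N, time in s.
With the tool pointing down it reaches from about 0.375 to 0.9 m from the base axis. Payload 3.1 kg.
Tool frame: the origin (TCP) lies midway between the tips of the shut fingers; the grasp point (between the pads) lies 19 mm behind it; z points along the fingers, y is the line along which they close (so a half turn about z gives the same grasp; the last joint's range is limited). The gripper opens to 85 mm and grips with 20 to 120 N. Pads are 22 mm wide; open, the fingers measure 114 mm over their backs; the gripper's body (76 mm by 85 mm) begins 54 mm behind the grasp point. The pads swing forward as they close: fully open they stand 13 mm farther back than shut.
Start: joints at [1.048, 0.527, 1.433, -0, 1.181, -0.178], TCP at [0.211, 0.588, 0.231] pointing down, gripper open.
Joint ranges: [-3.08, 3.08], [-0.75, 2.2], [0.22, 2.44], [-1.43, 4.57], [0, 2.65], [-2.85, 2.85]. Speed limits (rad/s): [2.79, 2.79, 3.14, 3.14, 3.14, 3.14].

INTERFACE

Orientations are given as a unit quaternion [x, y, z, w].
In Python, from station import manip gives the robot as it stands.
- The arm moves only by the tool step_arm, never from a script. Its argument "targets" is text: rows parted by semicolons, each of 4 numbers parted by spaces: the shift along the tool's x, y, z in mm, then the turn about the tool's z in degrees. A call has 1 to 12 rows; each row is the pose to reach, as a shift and turn from the pose commanded when the call began, along the tool's axes at that moment; what a row does not reach only later rows make up. A row lasts 1/10 s, in which the tool goes at most 50 mm and 8.59 degrees, less where a joint would pass 70% of its speed; a pose out of reach is approached as far as the arm can. A call with a gripper value outside its range is refused whole. "gripper" is the closure, from 0 (fully open) to 1 (shut), set as the call begins (left out, the last holds). The fingers move at their own pace and stop on an object; "squeeze" is the grip in N (left out, the last holds). Time passes only in rows, so rows that repeat a pose let the fingers close. It gives the time, the measured TCP pose, the force, the opening and the grip force at its end, in the units of the state.
- manip.sense(): the state, without advancing time (a new reading comes with each control period).
- manip.snapshot(name): name is "scene" or "side" or "wrist"; returns the picture (480x640x3 uint8, red, green, blue); there is no depth.
- manip.get_calibration(name): a dict with "fov_y" (degrees; the focal length in pixels is half the picture's height over the tangent of half this angle, whatever the lens; pixels are square), "cx", "cy" (the principal point, pixels), "extrinsics" (4x4, takes a point from camera to world coordinates); the wrist camera has in their place "tool_from_camera" (4x4, takes a point from camera to tool coordinates, whose origin is the TCP and whose axes are the flange's). Camera axes: x right, y down, z forward; pixel columns grow to the right and rows downward; lengths in m; the calibration is good to about 2 mm. The wrist camera is an equidistant fisheye: a pixel r from the principal point sees the ray r / f radians off the axis. A picture is of the moment at which its call begins: read the wrist's pose just before it. get_calibration takes no time and is no camera call.
- manip.sign_off(): hands the job in; it is judged then, once.
Trained networks look in the newest picture that a camera, given by its name, has taken for a name from the list of things; names that differ only in an ending like _2 or _b are one class to them, and where a whole thing is asked for, a point or a joint stands for the part that bears it (a point fixed in the world has none). Each returns a list of dicts, best first, with "p" (0 to 1); they miss things now and then, are a little off and sometimes report something else, mostly with a low value. They report only what shows in the picture. A call takes as long as a camera call.
- manip.recognise(camera, query): "position" ([column, row] in pixels, amid what is visible of it).
- manip.masks_of(camera, query): "pixels" (480x640 bool, what is visible of it) and "position" ([column, row] in pixels, amid what is visible of it).
- manip.mark_of(camera, query): "position" ([column, row] in pixels: a listed point, or the origin of a listed thing).
The state is a dict: "t": time; "q": joint angles; "qd": joint speeds; "tau": joint torques, N m; "tcp_pos": TCP position; "tool_rot": TCP orientation; "force": force on the tool from outside, world axes, zero at the start; "ft_torque": the same for the moment, N m; "finger_gap": opening from 0.0 (shut) to 1.0 (fully open); "gripper_force": force on a finger pad.
Only numpy, scipy, OpenCV 4.12 (cv2) and the standard library are available. Lean on these libraries where they do the work, as an engineer would, in place of code of your own. Each camera call takes 0.05 s, during which the arm holds its last target. There are 200 camera calls.

## Working session

There is one attempt and no reset: what is moved stays moved. The work goes in short steps, Python scripts to look and compute and a tool call to move; the robot and the scene stay as the last step left them, time stands still between calls to the robot, and variables do not carry over. Pictures are saved under pics/ and viewed, at most 10 in all, crops included, and the job is handed in when it is done.

Besides the shell and the picture viewer there is one more tool, called after "Emit:" as name(argument=value, ...) on one line, values as JSON. step_arm: Moves the arm, as the interface text tells. Its arguments: {"type":"object","properties":{"targets":{"type":"string"},"gripper":{"type":"number"},"squeeze":{"type":"number"}},"required":["targets"]}

```bash
mkdir -p pics; cat > h.py <<'E'
import numpy as np, cv2
from station import manip
from scipy.spatial.transform import Rotation as R
def snap(n,f):
    s=manip.sense(); im=manip.snapshot(n); cv2.imwrite('pics/'+f,im[:,:,::-1]); return s,im
def ray(n,px,s=None):
    c=manip.get_calibration(n); f=240/np.tan(np.radians(c['fov_y']/2))
    d=np.array([px[0]-c['cx'],px[1]-c['cy']])/f
    if n=='wrist':
        th=np.hypot(*d); v=np.r_[d/th*np.sin(th),np.cos(th)] if th>0 else np.array([0,0,1.])
        T=np.eye(4);T[:3,:3]=R.from_quat(s['tool_rot']).as_matrix();T[:3,3]=s['tcp_pos'];T=T@c['tool_from_camera']
    else: v=np.r_[d,1]; T=np.array(c['extrinsics'])
    return T[:3,3],T[:3,:3]@v
def at(n,px,z,s=None):
    o,d=ray(n,px,s); return o+d*(z-o[2])/d[2]
E
python3 - <<'E'
from h import *
for n in ['scene','side','wrist']:
    s,_=snap(n,n+'0.png')
    for q,z in [('press_0',.049),('press_1',.049),('press_2',.049),('cover',.043),('drive_case',0),('clip_0',.006)]:
        for r in manip.mark_of(n,q)[:3]: print(n,q,round(r['p'],2),np.round(r['position']),np.round(at(n,r['position'],z,s),4))
print(s)
E
```

```text
scene press_0 0.95 [308. 243.] [0.613  0.2341 0.049 ]
scene press_0 0.89 [350. 258.] [0.5144 0.2292 0.049 ]
scene press_0 0.79 [316. 278.] [0.557  0.3086 0.049 ]
scene press_1 0.95 [308. 243.] [0.613  0.2341 0.049 ]
scene press_1 0.89 [350. 258.] [0.5144 0.2292 0.049 ]
scene press_1 0.79 [316. 278.] [0.557  0.3086 0.049 ]
scene press_2 0.95 [308. 243.] [0.613  0.2341 0.049 ]
scene press_2 0.89 [350. 258.] [0.5144 0.2292 0.049 ]
scene press_2 0.79 [316. 278.] [0.557  0.3086 0.049 ]
scene cover 0.69 [330. 255.] [0.5585 0.2373 0.043 ]
scene clip_0 0.45 [316. 297.] [0.5485 0.3251 0.006 ]
scene clip_0 0.35 [355. 267.] [0.5054 0.216  0.006 ]
side press_0 0.96 [325. 237.] [0.602  0.2205 0.049 ]
side press_0 0.58 [286. 244.] [0.516  0.2228 0.049 ]
side press_0 0.56 [290. 221.] [0.5511 0.3061 0.049 ]
side press_1 0.96 [325. 237.] [0.602  0.2205 0.049 ]
side press_1 0.58 [286. 244.] [0.516  0.2228 0.049 ]
side press_1 0.56 [290. 221.] [0.5511 0.3061 0.049 ]
side press_2 0.96 [325. 237.] [0.602  0.2205 0.049 ]
side press_2 0.58 [286. 244.] [0.516  0.2228 0.049 ]
side press_2 0.56 [290. 221.] [0
[... 440 characters left out ...]
006 ]
{'t': 0.7, 'q': array([ 1.04752017e+00,  5.27440697e-01,  1.43271362e+00, -2.84386749e-05,
        1.18142135e+00, -1.78515521e-01]), 'qd': array([-2.01200684e-03, -1.26613391e-03, -1.11273777e-03,  1.17829771e-03,
        9.51398242e-05,  2.33967283e-04]), 'tau': array([-6.73582781e-04, -4.42169273e+01, -1.78384209e+01, -2.76631536e-04,
        6.36691766e-04,  4.17686621e-06]), 'tcp_pos': array([0.21120315, 0.58819581, 0.23134252]), 'tool_rot': array([1.71522554e-01, 9.85180193e-01, 3.45242028e-06, 1.52723677e-05]), 'force': array([0.05896415, 1.06085905, 0.15918375]), 'ft_torque': array([ 0.02867181, -0.03556556, -0.04062024]), 'gripper_force': 0.0, 'finger_gap': 0.9987591257955967}
```

View pics/scene0.png

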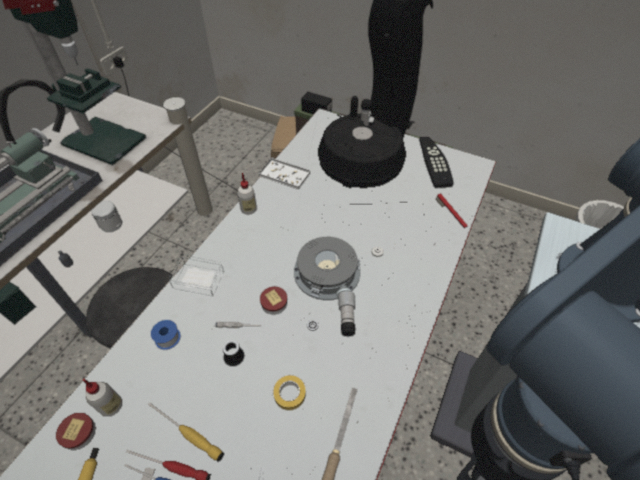

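View pics/side0.png

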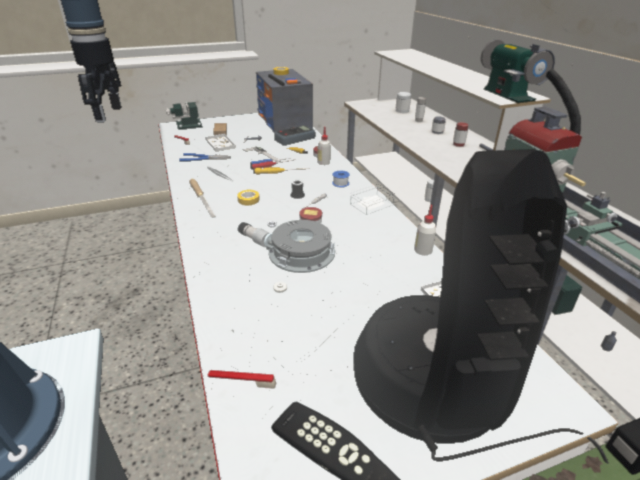

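The pictures show the case near scene pixel (328,268), with the motor toward (347,325). The clip_0 mark is the one at (350,258), by the motor's direction. Next I move above it with the fingers shut and look from close up.

```bash
cat >> h.py <<'E'
def togo(p,s=None):
    s=s or manip.sense(); return np.round(1000*R.from_quat(s['tool_rot']).inv().apply(np.array(p)-s['tcp_pos']),1)
E
python3 - <<'E'
from h import *
print(togo([.556,.25,.2]), manip.get_calibration('wrist'))
print('motor',at('scene',(347,320),.02),'bottle',at('scene',(248,210),0),at('side',(426,250),0))
E
```

```text
[-438.8 -201.7   31.3] {'fov_y': 65.70646984690485, 'cx': 322.4875665652697, 'cy': 234.8757278133241, 'tool_from_camera': array([[-1.59251317e-04, -9.55197458e-01, -2.95969239e-01,
         7.58193305e-02],
       [ 9.99999070e-01,  2.48820115e-04, -1.34109717e-03,
        -1.67146755e-04],
       [ 1.35465571e-03, -2.95969177e-01,  9.55196530e-01,
        -1.42585631e-01],
       [ 0.00000000e+00,  0.00000000e+00,  0.00000000e+00,
         1.00000000e+00]])}
motor [0.46449803 0.35337383 0.02      ] bottle [8.15077457e-01 1.72454951e-01 1.11022302e-16] [0.82122238 0.16452383 0.        ]
```

Emit:
step_arm(targets="-45 -20 0 0;-90 -41 0 0;-135 -62 5 0;-180 -83 10 0;-225 -103 15 0;-270 -124 20 0;-315 -145 25 0;-360 -165 30 0;-400 -184 30 0;-438 -201 30 0;-438 -201 30 0;-438 -201 30 0", gripper=1)

```text
t: 2.25
tcp_pos: [0.556, 0.2501, 0.2011]
tool_rot: [0.173, 0.985, 0.0, -0.0]
force: [-0.9, 0.5, -0.2]
finger_gap: -0.003
gripper_force: 0.0
```

```bash
python3 - <<'E'
from h import *
s,_=snap('wrist','wrist1.png')
print(s['tcp_pos'],s['tool_rot'],s['force'],s['finger_gap'])
for q,z in [('press_0',.049),('cover',.043),('drive_case',0),('clip_0',.006)]:
    for r in manip.mark_of('wrist',q)[:3]: print(q,round(r['p'],2),np.round(r['position']),np.round(at('wrist',r['position'],z,s),4))
E
```

```text
[0.55596276 0.25009684 0.20109917] [ 1.72778450e-01  9.84960647e-01  9.22154778e-05 -3.50087691e-04] [-0.85361679  0.52854199 -0.2024634 ] -0.002834454438185896
press_0 0.82 [394. 191.] [0.5546 0.3116 0.049 ]
press_0 0.7 [325. 276.] [0.6061 0.2334 0.049 ]
press_0 0.63 [271. 182.] [0.5138 0.2206 0.049 ]
cover 0.68 [330. 218.] [0.5604 0.2549 0.043 ]
cover 0.4 [266. 164.] [0.4996 0.2213 0.043 ]
drive_case 0.56 [268. 167.] [0.5047 0.2143 0.    ]
drive_case 0.35 [199. 166.] [0.4789 0.1513 0.    ]
clip_0 0.65 [268. 166.] [0.5034 0.2156 0.006 ]
clip_0 0.6 [392. 190.] [0.564  0.3155 0.006 ]
clip_0 0.57 [394. 180.] [0.5552 0.32   0.006 ]
```

View pics/wrist1.png

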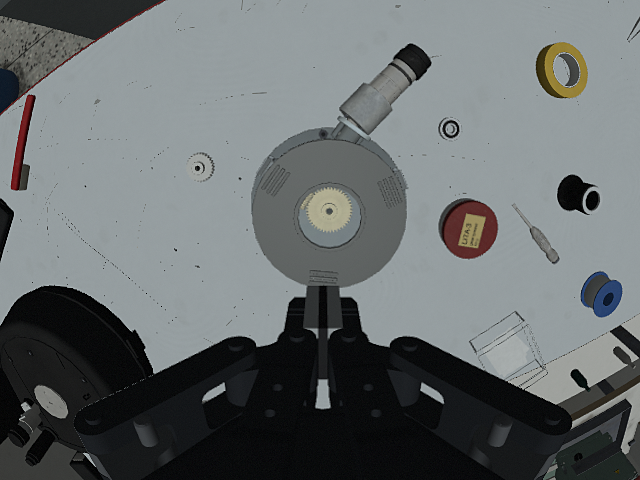

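Wrist view: marks at about (274,181) is clip 0, (391,192) is clip 1, (323,277) is clip 2; the motor leaves between the first two. Now I fit the known mark triangle to these measurements.

```bash
python3 - <<'E'
from h import *
from scipy.optimize import least_squares
s=manip.sense()
W=np.array([at('wrist',p,.049,s)[:2] for p in [(274,181),(391,192),(323,277)]])
S=np.array([at('scene',p,.049)[:2] for p in [(350,258),(316,278),(308,243)]])
D=np.array([at('side',p,.049)[:2] for p in [(286,244),(290,221),(325,237)]])
def P(x): a=x[2]+np.radians([180,60,-60]); return x[:2]+.054*np.c_[np.cos(a),np.sin(a)]
for nm,M,w in [('w',[W],[1]),('s',[S],[1]),('d',[D],[1]),('all',[W,S,D],[2,1,1])]:
    r=least_squares(lambda x:np.concatenate([k*(P(x)-m).ravel() for m,k in zip(M,w)]),[.558,.254,.5])
    print(nm,np.round(r.x,4),np.round(r.fun*1000,1))
for p in P(r.x): print(p, togo([*p,.065],s))
E
```

```text
w [0.5569 0.2567 0.608 ] [-0.3  1.  -0.7 -0.7  1.  -0.2]
s [0.5619 0.2574 0.5942] [ 2.1 -2.7  1.6  2.7 -3.7  0. ]
d [0.556  0.2507 0.561 ] [-5.9 -1.6  3.6 -3.1  2.3  4.7]
all [0.5576 0.2558 0.598 ] [ 0.2  1.1  1.1 -3.1  2.9 -3.2 -2.2 -4.5 -3.   1.  -8.  -1.4 -3.2  1.9
  3.2  1.9  4.8 11.6]
[0.51293321 0.2253916 ] [ 29.9 -39.1 136.4]
[0.55355063 0.30964256] [ 20.   53.9 136.4]
[0.60620539 0.23234136] [-55.6  -1.2 136.4]
```

Emit:
step_arm(targets="30 -39 0 0;30 -39 45 0;30 -39 90 0;30 -39 136 0;30 -39 136 0;30 -39 136 0")

```text
t: 3.1
tcp_pos: [0.5134, 0.225, 0.0652]
tool_rot: [0.171, 0.985, -0.0, -0.001]
force: [0.9, 0.3, 0.7]
finger_gap: -0.004
gripper_force: 0.0
```

```bash
python3 - <<'E'
from h import *
s,im=snap('wrist','wrist2.png')
print(s['tcp_pos'],s['force'])
for r in manip.mark_of('wrist','press_0')[:3]: print(round(r['p'],2),np.round(r['position']),np.round(at('wrist',r['position'],.049,s),4))
E
```

```text
[0.51341738 0.22502587 0.06520392] [0.85840737 0.33673608 0.73106582]
0.88 [322. 290.] [0.5141 0.2242 0.049 ]
0.62 [502. 301.] [0.554  0.3098 0.049 ]
```

View pics/wrist2.png

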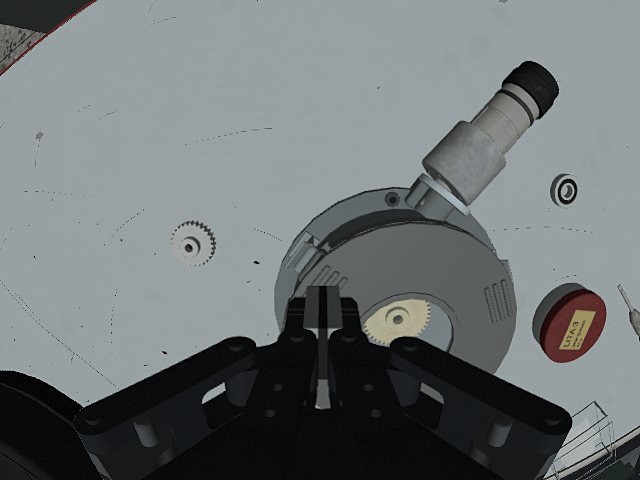

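The fingertips stand over the clip_0 mark at (322,290), so I press straight down in small steps.

Emit:
step_arm(targets="0 0 8 0;0 0 14 0;0 0 15 0;0 0 16 0;0 0 17 0;0 0 18 0;0 0 19 0;0 0 20 0")

```text
t: 4.0
tcp_pos: [0.5144, 0.2245, 0.0463]
tool_rot: [0.172, 0.985, 0.0, 0.0]
force: [-1.7, -0.5, 6.8]
finger_gap: -0.0
gripper_force: 3.2
```

Emit:
step_arm(targets="0 0 1 0;0 0 2 0;0 0 3 0;0 0 4 0;0 0 5 0;0 0 5 0")

```text
t: 4.6
tcp_pos: [0.5142, 0.2245, 0.0401]
tool_rot: [0.172, 0.985, 0.0, -0.0]
force: [0.8, 0.8, 1.3]
finger_gap: -0.001
gripper_force: 0.6
```

Emit:
step_arm(targets="0 0 1 0;0 0 2 0;0 0 2 0")

```text
t: 4.9
tcp_pos: [0.5143, 0.2245, 0.0396]
tool_rot: [0.171, 0.985, 0.0, 0.0]
force: [-2.1, -0.9, 10.4]
finger_gap: -0.004
gripper_force: 5.5
```

Emit:
step_arm(targets="0 0 -12 0;0 0 -28 0;-4 47 -28 0;-8 93.5 -28 0;-8 93.5 -28 0;-8 93.5 -28 0")

```text
t: 5.5
tcp_pos: [0.5531, 0.3106, 0.0663]
tool_rot: [0.171, 0.985, -0.0, 0.0]
force: [-0.4, -0.2, -0.6]
finger_gap: 0.001
gripper_force: 0.0
```

```bash
python3 - <<'E'
from h import *
s,im=snap('wrist','wrist3.png')
print(s['tcp_pos'],s['force'])
for z in (.049,): 
  for r in manip.mark_of('wrist','press_1')[:3]: print(round(r['p'],2),np.round(r['position']),np.round(at('wrist',r['position'],z,s),4),togo(at('wrist',r['position'],z,s),s))
E
```

```text
[0.55309595 0.31060495 0.06625859] [-0.4477171  -0.22959845 -0.64177395]
0.77 [143. 259.] [0.5099 0.23   0.049 ] [ 13.6 -90.4  17.3]
0.76 [224. 400.] [0.6042 0.2309 0.049 ] [-74.9 -57.9  17.3]
0.6 [320. 286.] [0.5518 0.3094 0.049 ] [ 0.8 -1.5 17.3]
```

View pics/wrist3.png

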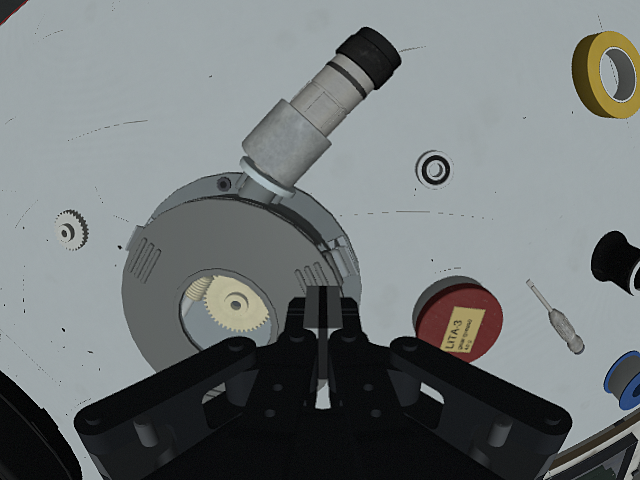

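The clip_0 section is home: it stopped at 39.6 mm with a rising force. The tip is now over the clip_1 mark, around (318,280), so I shift 1.5 mm and press.

Emit:
step_arm(targets="0 -1.5 8 0;0 -1.5 15 0;0 -1.5 16 0;0 -1.5 17 0;0 -1.5 18 0;0 -1.5 19 0;0 -1.5 20 0;0 -1.5 21 0")

```text
t: 6.4
tcp_pos: [0.5527, 0.3079, 0.046]
tool_rot: [0.171, 0.985, -0.0, 0.0]
force: [-2.2, -2.7, 5.7]
finger_gap: -0.001
gripper_force: 2.8
```

Emit:
step_arm(targets="0 0 1 0;0 0 2 0;0 0 3 0;0 0 4 0;0 0 5 0;0 0 5.5 0;0 0 5.5 0")

```text
t: 7.1
tcp_pos: [0.5527, 0.3089, 0.0404]
tool_rot: [0.172, 0.985, 0.0, 0.0]
force: [-2.8, 0.1, 6.2]
finger_gap: -0.002
gripper_force: 3.3
```

Emit:
step_arm(targets="0 0 1 0;0 0 2 0;0 0 2 0")

```text
t: 7.4
tcp_pos: [0.5528, 0.3089, 0.04]
tool_rot: [0.171, 0.985, 0.0, 0.0]
force: [-4.1, -0.6, 15.5]
finger_gap: 0.0
gripper_force: 7.6
```

Emit:
step_arm(targets="0 0 -12 0;0 0 -28 0;-30 -21 -28 0;-60 -42 -28 0;-76 -54 -28 0;-76 -54 -28 0;-76 -54 -28 0")

```text
t: 8.1
tcp_pos: [0.6056, 0.2318, 0.0657]
tool_rot: [0.172, 0.985, 0.0, -0.001]
force: [-0.1, -0.1, 0.7]
finger_gap: 0.002
gripper_force: 0.0
```

```bash
python3 - <<'E'
from h import *
s,im=snap('wrist','wrist4.png')
print(s['tcp_pos'],s['force'])
for z in (.049,): 
  for r in manip.mark_of('wrist','press_1')[:3]: print(round(r['p'],2),np.round(r['position']),np.round(at('wrist',r['position'],z,s),4),togo(at('wrist',r['position'],z,s),s))
E
```

```text
[0.60559905 0.23180344 0.06572005] [-0.09051722 -0.07293641  0.65632638]
0.88 [324. 288.] [0.6056 0.2319 0.049 ] [-0.   0.1 16.7]
0.82 [442. 125.] [0.5511 0.3064 0.049 ] [76.5 51.7 16.8]
0.68 [444. 122.] [0.5498 0.3079 0.049 ] [78.3 52.6 16.8]
```

View pics/wrist4.png

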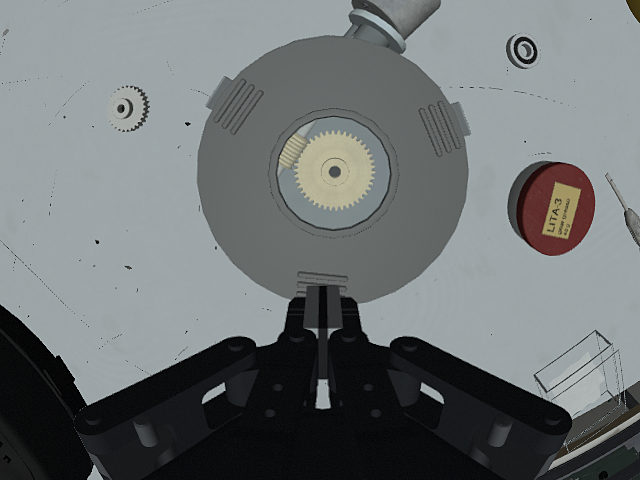

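The clip_1 section is also home, at 40.0 mm under 15 N. The tip is centred on the clip_2 mark at (324,288), so I press there.

Emit:
step_arm(targets="0 0 8 0;0 0 15 0;0 0 16 0;0 0 17 0;0 0 18 0;0 0 19 0;0 0 20 0;0 0 21 0")

```text
t: 9.0
tcp_pos: [0.6061, 0.232, 0.0464]
tool_rot: [0.172, 0.985, 0.0, 0.0]
force: [-3.7, -0.1, 13.3]
finger_gap: 0.005
gripper_force: 6.3
```

Emit:
step_arm(targets="0 0 1 0;0 0 2 0;0 0 3 0;0 0 4 0;0 0 5 0;0 0 6 0;0 0 6 0")

```text
t: 9.7
tcp_pos: [0.6071, 0.2319, 0.0397]
tool_rot: [0.172, 0.985, 0.0, 0.001]
force: [-0.6, 0.2, 6.2]
finger_gap: -0.0
gripper_force: 3.4
```

Emit:
step_arm(targets="0 0 1.5 0;0 0 1.5 0;0 0 -15 0;0 0 -50 0;30 0 -90 0;55 0 -120 0;55 0 -120 0;55 0 -120 0")

```text
t: 10.5
tcp_pos: [0.5544, 0.2505, 0.1595]
tool_rot: [0.171, 0.985, 0.0, 0.001]
force: [-0.7, -0.3, -0.8]
finger_gap: -0.0
gripper_force: 0.0
```

```bash
python3 - <<'E'
from h import *
s,im=snap('wrist','wrist5.png'); _,sd=snap('side','side5.png')
_,sc=snap('scene','scene5.png')
a=cv2.resize(sd[195:285,230:350],(480,360),interpolation=2); b=cv2.resize(im[100:310,230:430],(320,336),interpolation=2)
c=np.zeros((360,800,3),np.uint8); c[:,:480]=a; c[:336,480:]=b
cv2.imwrite('pics/c5.png',c[:,:,::-1])
for n in ('side','scene'):
  for q in ('rim_0','press_0'):
    for r in manip.mark_of(n,q)[:3]: print(n,q,r['p'],r['position'])
E
```

```text
side rim_0 0.94 [327.6, 240.0]
side rim_0 0.61 [282.3, 251.3]
side rim_0 0.61 [290.7, 227.9]
side press_0 0.78 [325.7, 241.5]
side press_0 0.7 [283.9, 250.2]
side press_0 0.69 [291.6, 224.6]
scene rim_0 0.83 [309.8, 244.5]
scene rim_0 0.58 [352.6, 259.1]
scene rim_0 0.58 [317.3, 284.4]
scene press_0 0.85 [318.0, 280.2]
scene press_0 0.81 [352.2, 259.8]
scene press_0 0.63 [310.4, 245.0]
```

View pics/c5.png

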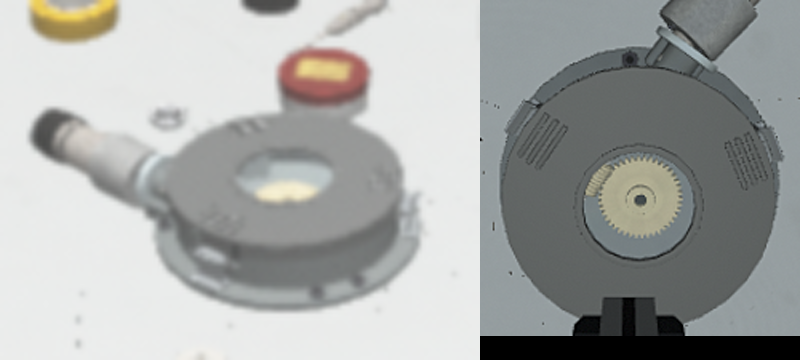

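Everything looks down and level in both views. I'll confirm with a quick second touch on marks 0 and 1.

Emit:
step_arm(targets="30 -38 10 0;30 -38 50 0;30 -38 90 0;30 -38 110 0;30 -38 116 0;30 -38 118 0;30 -38 119 0;30 -38 119.5 0;30 -38 119.5 0")

```text
t: 11.75
tcp_pos: [0.514, 0.225, 0.0404]
tool_rot: [0.171, 0.985, 0.0, 0.001]
force: [0.8, 0.1, 0.2]
finger_gap: 0.003
gripper_force: 0.0
```

Emit:
step_arm(targets="0 0 1.5 0;0 0 1.5 0")

```text
t: 11.95
tcp_pos: [0.514, 0.225, 0.0395]
tool_rot: [0.171, 0.985, 0.0, 0.001]
force: [-0.7, -0.5, 6.9]
finger_gap: -0.003
gripper_force: 3.7
```

Emit:
step_arm(targets="0 0 -12 0;0 0 -26 0;-4 46 -26 0;-8 92 -26 0;-8 92 -26 0;-8 92 -14 0;-8 92 -5 0;-8 92 -2 0;-8 92 -1 0;-8 92 0 0;-8 92 0 0")

```text
t: 13.05
tcp_pos: [0.55, 0.3074, 0.0396]
tool_rot: [0.172, 0.985, -0.001, -0.002]
force: [-5.1, -1.3, 15.1]
finger_gap: -0.006
gripper_force: 7.6
```

Emit:
step_arm(targets="0 0 1 0;0 0 1 0")

```text
t: 13.25
tcp_pos: [0.55, 0.3074, 0.0395]
tool_rot: [0.172, 0.985, -0.001, -0.002]
force: [-7.0, -0.7, 21.0]
finger_gap: 0.002
gripper_force: 10.1
```

Both marks are solid at 39.5 mm, which means home. I retract and hand in.

Emit:
step_arm(targets="0 0 -10 0;0 0 -40 0;0 0 -85 0;0 0 -130 0;0 0 -130 0;0 0 -130 0")

```text
t: 13.85
tcp_pos: [0.5519, 0.3078, 0.1676]
tool_rot: [0.172, 0.985, 0.0, 0.001]
force: [-0.6, 0.7, -0.3]
finger_gap: 0.001
gripper_force: 0.0
```

```bash
python3 -c "
from station import manip
print(manip.sense()['force']); print(manip.sign_off())"
```

```text
[-0.62382789  0.70168461 -0.3022566 ]
the job is handed in; nothing more can be done
None
```

I pressed the cover down at clips 0, 1 and 2 in turn; each press mark ended at its closed height of about 39.6 mm, a second touch found marks 0 and 1 still solid there, and the job is handed in with the arm clear, after about 14 s.

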